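# Seat the drill plate on its locating pin and hold it down for drilling

## Task

A round plywood basket base is ready in the drill jig. Take the larger of the two round drill plates by its wooden grip and, as it hides the jig's centre pin from you, find the pin by feel: rest the plate level and lightly on the pin's tip about a centimetre off centre, slide it across until it drops on, then press it down against the sprung base until it sits fully home on the three rest buttons. Finish holding it: keep it pressed down there and do not let go, and leave everything else on the bench where it is.

Things in the scene. Friction and masses are not known exactly. Their poses are not given: they have to be found in the camera images.
- drill_plate: the larger drill plate, to be used: a round aluminium plate 150 mm across, 8 mm thick, with 16 dark bushes in a ring, a hub 40 mm across on its middle (8 to 22 mm above the underside) and a wooden grip bar on that. About 0.46 kg. Origin: centre of its underside = mouth of the blind bore for the pin, 14 mm in diameter, 22 mm deep. z up. It starts lying flat on the bench.
- drill_plate_grip (a point): centre of the large plate's brown wooden grip bar: 70 mm long (along x), 26 mm wide (along y), 36 mm tall, reaching 22 to 58 mm above the plate's underside; this point is 40 mm above the underside, on the plate's axis
- small_plate: the smaller drill plate, not to be used: the same make and the same grip bar and hub, but 100 mm in diameter with 10 bushes, 0.25 kg. Origin: centre of its underside. It lies flat on the bench, either nearer or farther than the large one.
- jig: the drill jig, screwed to the bench: a grey base plate 190 x 190 x 16 mm. Origin: centre of its underside. On it: the locating pin in the middle, the sprung lifter with the blank round the pin, and three steel rest buttons 10 mm in diameter standing 68 mm from the pin, their tops 30 mm above the bench.
- jig_pin_tip (a point): the tip of the jig's upright steel locating pin: 12 mm in diameter with a 1.5 mm chamfer, tip 46 mm above the bench, standing 8 mm proud of the blank when the lifter is up
- jig_seat (a point): point on the pin's axis at the height of the rest buttons' tops (30 mm above the bench): the drill plate's origin comes here when it is fully home. z up.
- lifter (a joint): travel (m) of the sprung lifter carrying the plywood blank (120 mm across, 9 mm thick, top 38 mm above the bench when up): 0 = up, growing downwards, 0.008 with the drill plate on the rest buttons. It pushes up with about 7 N at 0 and 13.5 N at 0.008: the plate's own weight, about 4.5 N, does not sink it, and it lifts the plate again when let go.
- rattan_hoop: bystander: a bent cane hoop 120 mm across, 10 mm thick, lying flat; origin at its centre on the bench
- mallet: bystander: a wooden mallet lying down, head 54 x 100 mm, handle 190 mm long towards its -x; origin under the head
- bodkin: bystander: a bodkin (basket maker's awl), wooden handle 75 mm, steel spike 95 mm along its x, lying down, 30 mm thick; origin under where the handle ends and the spike begins
- glue_bottle: bystander: a white glue bottle standing, 60 mm in diameter, 150 mm tall; origin under its middle
- packing_block: bystander: a dark wooden block 55 x 90 x 45 mm; origin under its middle
- tape_measure: bystander: a black tape measure standing on edge, 62 x 34 x 60 mm; origin under its middle
Things that resemble listed ones, but are neither listed nor needed, are in the scene too. Leave any yellow look-alike of the drill_plate alone.

How it is judged:
By the outcome, as a careful person would: the job done as asked, in the order asked, and still so for the second after the job is handed in, while the arm keeps its last pose, push and grip.
It also fails if it takes over 38 s, if anything falls off the work surface, if the arm or the gripper's body presses on something with over 40 N, if the wrist force passes 120 N, or if a joint passes its speed limit or range.

## Robot

A 6-joint arm with a two-finger parallel gripper is mounted at the origin on the work surface. World frame = base frame: x ahead of the robot, y to its left, z up, the work surface at z = 0. Lengths are in m, angles in rad, forces in N, time in s.
With the tool pointing down it reaches from about 0.325 to 0.9 m from the base axis. Payload 3.5 kg.
Tool frame: the origin (TCP) lies midway between the tips of the shut fingers; the grasp point (between the pads) lies 19 mm behind it; z points along the fingers, y is the line along which they close (so a half turn about z gives the same grasp; the last joint's range is limited). The gripper opens to 85 mm and grips with 20 to 120 N. Pads are 22 mm wide; open, the fingers measure 114 mm over their backs; the gripper's body (76 mm by 85 mm) begins 54 mm behind the grasp point. The pads swing forward as they close: fully open they stand 13 mm farther back than shut.
Start: joints at [1.089, 0.276, -0.026, 1.268, 0, 1.467], TCP at [0.231, 0.581, 0.231] pointing down, gripper open.
Joint ranges: [-3.12, 3.12], [-0.85, 1.88], [-1.08, 1.24], [-1.95, 2.15], [-1.57, 1.53], [-3.14, 3.14]. Speed limits (rad/s): [2.57, 2.57, 3.14, 3.14, 3.14, 3.14].

## Interface

Orientations are given as a rotation vector (axis times angle).
In Python, from bench import env gives the robot as it stands. The module is installed in compiled form; this text tells all that it offers.
- The arm moves only by the tool drive_tool, never from a script. Its argument "steps" is a list of rows, each an object with "claw": the opening, from 0 (shut) to 1 (fully open); "dp": the shift along the tool's x, y, z in mm, a list of three; "rotation": the turn, a rotation vector about the tool's x, y, z in rad, a list of three. A call has 1 to 5 rows; each row is the pose to reach, as a shift and turn from the pose commanded when the call began, along the tool's axes at that moment; what a row does not reach only later rows make up. A row lasts 1/8 s, in which the tool goes at most 62.5 mm and 10.7 degrees, less where a joint would pass 70% of its speed; a pose out of reach is approached as far as the arm can. A call with a gripper value outside its range is refused whole. The fingers move at their own pace and stop on an object; "squeeze" is the grip in N (left out, the last holds). Time passes only in rows, so rows that repeat a pose let the fingers close. It gives the time, the measured TCP pose, the force and the opening at its end, in the units of the state.
- env.state(): the state, without advancing time (a new reading comes with each control period).
- env.camera(name): name is "scene" or "side" or "wrist"; returns (picture, depth): 384x512x3 uint8, red, green, blue; 384x512 float32, m along the optical axis (not along the pixel's ray), 0 where there is no reading.
- env.camera_info(name): a dict with "intrinsics" (3x3 intrinsics, pixels), "R" (3x3) and "t" (3): a world point X has camera coordinates R X + t. Camera axes: x right, y down, z forward; pixel columns grow to the right and rows downward; lengths in m; the calibration is good to about 2 mm. The wrist camera is an equidistant fisheye: a pixel r from the principal point sees the ray r / f radians off the axis. A picture is of the moment at which its call begins: read the wrist's pose just before it. camera_info takes no time and is no camera call; for the wrist camera it gives the pose at the moment of the call.
- env.job_done(): hands the job in, once; it reports no verdict.
Trained networks look in the newest picture that a camera, given by its name, has taken for a name from the list of things; names that differ only in an ending like _2 or _b are one class to them, and where a whole thing is asked for, a point or a joint stands for the part that bears it (a point fixed in the world has none). Each returns a list of dicts, best first, with "p" (0 to 1); they miss things now and then, are a little off and sometimes report something else, mostly with a low value. They report only what shows in the picture. A call takes as long as a camera call. They do not tell look-alikes from the thing itself.
- env.find_in(camera, name): "xy" ([column, row] as shares, 0 to 1, of the picture: columns of its width, rows of its height, amid what is visible of it).
- env.landmark_of(camera, name): "xy" ([column, row] as shares, 0 to 1, of the picture: columns of its width, rows of its height: a listed point, or the origin of a listed thing).
The state is a dict: "time_s": time; "q": joint angles; "qd": joint speeds; "joint_efforts": joint torques, N m; "tool_pos": TCP position; "tcp_rot": TCP orientation; "wrist_force": force on the tool from outside, world axes, zero at the start; "moment": the same for the moment, N m; "opening": opening from 0.0 (shut) to 1.0 (fully open).
Only numpy, scipy, OpenCV 4.12 (cv2) and the standard library are available. Lean on these libraries where they do the work, as an engineer would, in place of code of your own. Each camera call takes 0.05 s, during which the arm holds its last target. There are 200 camera calls.

## Working session

There is one attempt and no reset: what is moved stays moved. The work goes in short steps, Python scripts to look and compute and a tool call to move; the robot and the scene stay as the last step left them, time stands still between calls to the robot, and variables do not carry over. Pictures are saved under pics/ and viewed, on a budget of 10 in all, crops included, one or two more only if the job needs it, and the job is handed in when it is done.

Besides the shell and the picture viewer there is one more tool, called after "Request:" by a JSON object that holds its "op" and its "data". drive_tool: Moves the arm, as the interface text tells. Its arguments: {"type":"object","properties":{"steps":{"type":"array"},"squeeze":{"type":"number"}},"required":["steps"]}

```bash
mkdir -p pics; cat > h.py <<'E'
from bench import env
import numpy as np, cv2
def look(cam,names,save=None):
    im,d=env.camera(cam)
    info=env.camera_info(cam)
    if save: cv2.imwrite('pics/'+save,im[:,:,::-1])
    return im,d,info
def ray(info,px,fish=False):
    K=np.array(info['intrinsics']);R=np.array(info['R']);t=np.array(info['t'])
    a=np.array([(px[0]-K[0,2])/K[0,0],(px[1]-K[1,2])/K[1,1]])
    if fish:
        r=np.hypot(*a); v=np.r_[a/r*np.sin(r),np.cos(r)] if r>1e-9 else np.array([0,0,1.])
    else: v=np.r_[a,1.]; 
    return -R.T@t, R.T@v
def onz(info,px,z,fish=False):
    c,v=ray(info,px,fish); return c+v*(z-c[2])/v[2]
def meet(rs):
    A=sum((np.eye(3)-np.outer(v,v)/(v@v)) for c,v in rs); b=sum((np.eye(3)-np.outer(v,v)/(v@v))@c for c,v in rs)
    return np.linalg.solve(A,b)
E
python3 - <<'E'
from h import *
np.set_printoptions(precision=3,suppress=True)
ims=[]
for cam in ('scene','side'):
    im,d,info=look(cam,0); ims.append(im)
    for n in ('drill_plate','drill_plate_grip','small_plate','jig','jig_pin_tip','jig_seat'):
        for r in env.landmark_of(cam,n)[:4]:
            px=np.array(r['xy'])*[512,384]; i,j=int(px[1]),int(px[0])
            dd=d[min(max(i,0),383),min(max(j,0),511)]; c,v=ray(info,px)
            z={'drill_plate_grip':.04,'jig_pin_tip':.046,'jig_seat':.03}.get(n,0)
            print(cam,n,round(r['p'],2),px.round(),'depthpt',c+v*dd,'onz',onz(info,px,z))
    cv2.imwrite(f'pics/{cam}.png',cv2.resize(im,(800,600))[:,:,::-1])
print(env.state())
E
```

```text
scene drill_plate 0.87 [273. 289.] depthpt [0.631 0.263 0.022] onz [0.626 0.254 0.   ]
scene drill_plate 0.8 [394. 308.] depthpt [0.387 0.474 0.055] onz [0.362 0.461 0.   ]
scene drill_plate 0.62 [180. 188.] depthpt [ 0.722 -0.171  0.043] onz [ 0.714 -0.204  0.   ]
scene drill_plate_grip 0.88 [399. 301.] depthpt [0.365 0.466 0.056] onz [0.357 0.462 0.04 ]
scene drill_plate_grip 0.81 [271. 281.] depthpt [0.634 0.253 0.057] onz [0.629 0.246 0.04 ]
scene drill_plate_grip 0.64 [311. 216.] depthpt [0.424 0.123 0.051] onz [0.419 0.117 0.04 ]
scene drill_plate_grip 0.56 [177. 178.] depthpt [ 0.718 -0.198  0.057] onz [ 0.715 -0.212  0.04 ]
scene small_plate 0.86 [338. 268.] depthpt [0.441 0.299 0.036] onz [0.426 0.285 0.   ]
scene small_plate 0.55 [274. 283.] depthpt [0.629 0.261 0.056] onz [0.614 0.238 0.   ]
scene jig 0.82 [245. 167.] depthpt [ 0.501 -0.152  0.038] onz [ 0.487 -0.18   0.   ]
scene jig_pin_tip 0.97 [243. 158.] depthpt [ 0.49  -0.19   0.038] onz [ 0.493 -0.184  0.046]
scene jig_pin_tip 0.45 [185. 226.] depthpt [ 0.757 -0.064 -0.006] onz [ 0.764 -0.029  0.046]
scene jig_seat 
[... 862 characters left out ...]
]
side jig_pin_tip 0.75 [289. 227.] depthpt [ 0.501 -0.19   0.046] onz [ 0.501 -0.191  0.046]
side jig_seat 0.71 [285. 233.] depthpt [ 0.484 -0.192  0.036] onz [ 0.488 -0.189  0.03 ]
side jig_seat 0.47 [261. 305.] depthpt [ 0.268 -0.317  0.042] onz [ 0.275 -0.312  0.03 ]
{'time_s': 0.7, 'q': array([ 1.089,  0.276, -0.026,  1.268,  0.   ,  1.467]), 'qd': array([-0.002,  0.001, -0.001, -0.001, -0.001,  0.   ]), 'joint_efforts': array([ -0.001, -44.533,  29.548,   0.001,  -0.   ,  -0.   ]), 'tool_pos': array([0.231, 0.581, 0.231]), 'tcp_rot': array([-0.591, -3.085, -0.   ]), 'wrist_force': array([-0.166,  0.147, -0.297]), 'moment': array([-0.012, -0.009,  0.066]), 'opening': 0.9980203526789286}
```

View pics/scene.png

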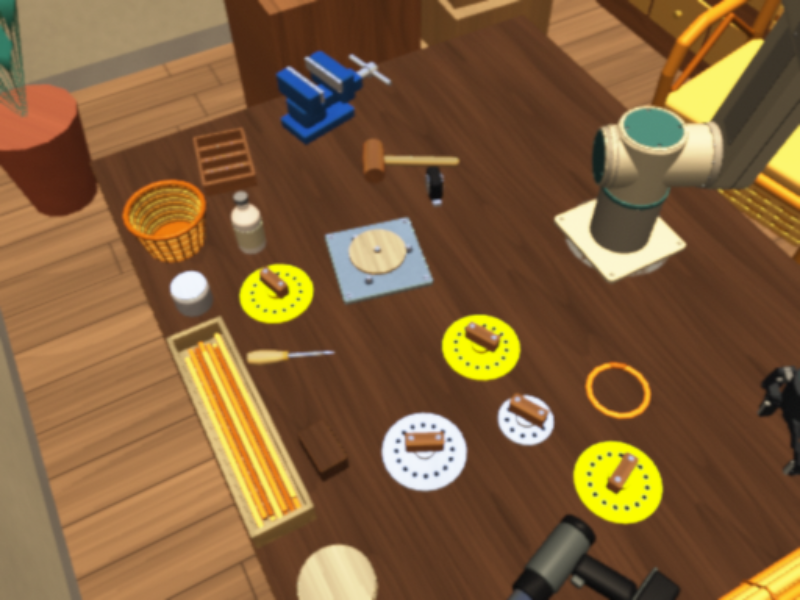

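View pics/side.png

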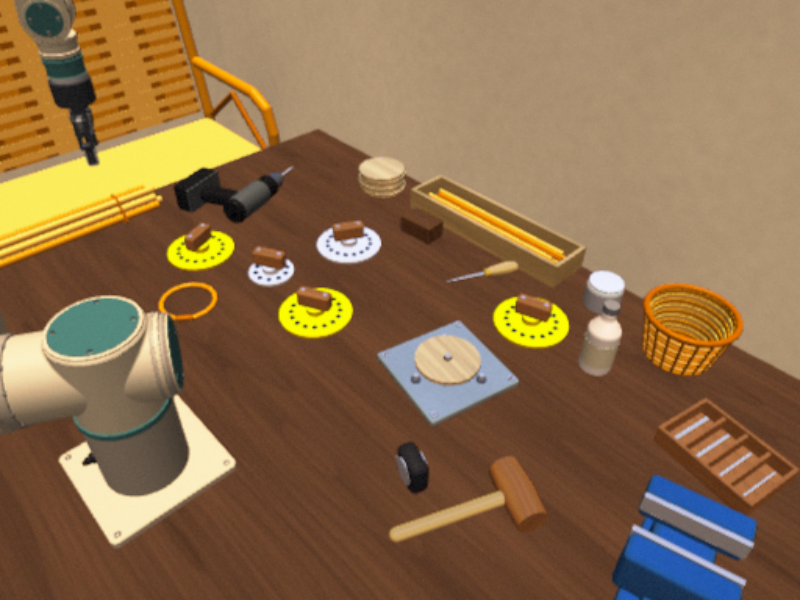

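Two plates are white aluminium: the large one at scene (425,450)/800 and the small one at (526,418). The yellow look-alikes at (277,292), (481,347) and (618,482) are to be left alone. The large white one with 16 bushes fits. I'll confirm it in a crop, measure its position and get the bar direction from depth.

```bash
cat >> h.py <<'E'
np.set_printoptions(precision=4,suppress=True)
def pts(d,info,fish=False):
    v,u=np.mgrid[0:d.shape[0],0:d.shape[1]]
    K=np.array(info['intrinsics']);R=np.array(info['R']);t=np.array(info['t'])
    a=(u-K[0,2])/K[0,0]; b=(v-K[1,2])/K[1,1]
    if fish:
        r=np.hypot(a,b)+1e-9; s=np.tan(r)/r; a=a*s;b=b*s
    P=np.stack([a*d,b*d,d],-1)
    return (P-t)@R
E
python3 - <<'E'
from h import *
import scipy
out=[]
for cam in ('scene','side'):
    im,d,info=look(cam,0); P=pts(d,info)
    near=np.hypot(P[...,0]-.622,P[...,1]-.247)<.1
    m=near&(d>0)&(P[...,2]>.045)&(P[...,2]<.07)&(im[...,0].astype(int)>im[...,2]+30)
    Q=P[m]; 
    top=Q[Q[:,2]>np.percentile(Q[:,2],50)-.004]
    r=cv2.minAreaRect((top[:,:2]*1000).astype(np.float32)); print(cam,m.sum(),'z',np.percentile(Q[:,2],[10,50,90]),r)
    w=near&(P[...,2]<.02)&(im.min(2)>150)
    c=P[w]; print(' plate z',np.median(c[:,2]),cv2.minEnclosingCircle((c[:,:2]*1000).astype(np.float32)))
    # jig blank
    b=(np.hypot(P[...,0]-.497,P[...,1]+.188)<.075)&(abs(P[...,2]-.038)<.007)&(im[...,0].astype(int)>im[...,2]+25)
    c=P[b]; print(' blank z',np.median(c[:,2]),cv2.minEnclosingCircle((c[:,:2]*1000).astype(np.float32)), cv2.fitEllipse((c[cv2.convexHull((c[:,:2]*1000).astype(np.float32),returnPoints=False)[:,0]][:,:2]*1000).astype(np.float32)))
    y,x=np.where(w); y0,x0=int(y.mean())-45,int(x.mean())-50
    out.append(cv2.resize(im[max(y0,0):y0+90,x0:x0+100],(400,360),interpolation=3))
cv2.imwrite('pics/crop.png',np.hstack(out)[:,:,::-1])
E
```

```text
scene 217 z [0.0504 0.0561 0.0596] ((630.5123901367188, 252.1904754638672), (26.700010299682617, 67.89498901367188), 63.60665512084961)
 plate z 0.007562057133128354 ((628.5440063476562, 248.93310546875), 77.85673522949219)
 blank z 0.03737165100425143 ((497.443115234375, -182.49208068847656), 62.64484786987305) ((499.5253601074219, -182.5439910888672), (117.73816680908203, 123.44855499267578), 164.48623657226562)
side 116 z [0.047  0.0544 0.0583] ((625.5264282226562, 248.93133544921875), (28.418264389038086, 67.68876647949219), 61.77517318725586)
 plate z 0.006789794152888188 ((630.7041625976562, 254.49070739746094), 83.10916900634766)
 blank z 0.03696797228007559 ((497.2571716308594, -185.44740295410156), 61.54120635986328) ((496.45452880859375, -184.94947814941406), (118.19290161132812, 121.39337921142578), 133.48533630371094)
```

View pics/crop.png

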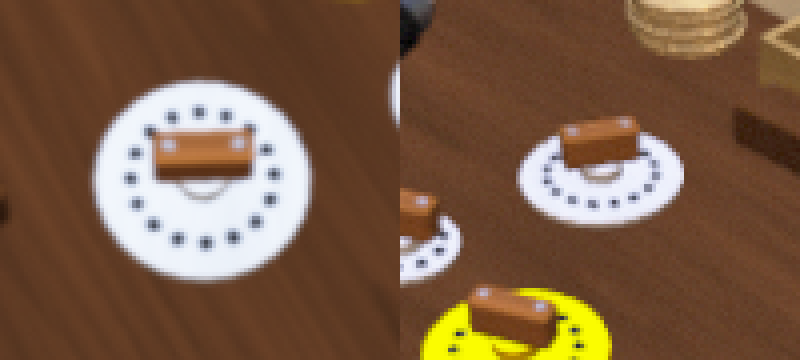

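The crop confirms it: a white plate with 16 bushes and a grip bar with its long axis at about -27°. Going above it.

Request:
{"op": "drive_tool", "data": {"steps": [{"claw": 1,"dp": [-50,-16,5],"rotation": [0,0,0.02]},{"claw": 1,"dp": [-105,-34,10],"rotation": [0,0,0.04]},{"claw": 1,"dp": [-160,-52,17],"rotation": [0,0,0.06]},{"claw": 1,"dp": [-215,-70,23],"rotation": [0,0,0.08]},{"claw": 1,"dp": [-270,-88,29],"rotation": [0,0,0.098]}]}}

```text
time_s: 1.42
tool_pos: [0.4509, 0.3979, 0.2024]
tcp_rot: [0.743, 3.052, 0.001]
wrist_force: [-0.5, 0.4, -0.1]
opening: 1.004
```

```bash
cat >> h.py <<'E'
from scipy.spatial.transform import Rotation as Rn
def goto(p,yaw_y=None):
    s=env.state(); R=Rn.from_rotvec(s['tcp_rot']).as_matrix()
    print('t',s['time_s'],'tcp',s['tool_pos'],'f',s['wrist_force'],'m',s['moment'],'open',s['opening'],'ydeg',np.degrees(np.arctan2(R[1,1],R[0,1])),'z',R[:,2])
    print(' dp mm',R.T@(np.array(p)-s['tool_pos'])*1000)
    if yaw_y is not None:
        d=(np.degrees(np.arctan2(R[1,1],R[0,1]))-yaw_y+90)%180-90; print(' rot z',np.radians(d))
E
python3 -c "
from h import *
goto([.628,.251,.15],62.7)"
```

```text
t 1.425 tcp [0.4509 0.3979 0.2024] f [-0.4661  0.4445 -0.0759] m [ 0.0216 -0.0336  0.0061] open 1.003582294699912 ydeg 62.65275880823204 z [ 0.0006  0.0005 -1.    ]
 dp mm [-224.806   -49.1186   52.3968]
 rot z -0.0008245143389170562
```

Request:
{"op": "drive_tool", "data": {"steps": [{"claw": 1,"dp": [-55,-12,12],"rotation": [0,0,0]},{"claw": 1,"dp": [-110,-24,25],"rotation": [0,0,0]},{"claw": 1,"dp": [-165,-36,37],"rotation": [0,0,0]},{"claw": 1,"dp": [-224,-49,50],"rotation": [0,0,0]},{"claw": 1,"dp": [-224,-49,50],"rotation": [0,0,0]}]}}

```text
time_s: 2.05
tool_pos: [0.6286, 0.2494, 0.1507]
tcp_rot: [-0.75, -3.05, 0.002]
wrist_force: [-0.7, 0.9, -0.9]
opening: 0.995
```

```bash
python3 - <<'E'
from h import *
goto([.628,.251,.026],62.7)
im,d,info=look('wrist',0,'w1.png'); P=pts(d,info,True)
for n in ('drill_plate_grip',):
    for r in env.landmark_of('wrist',n)[:3]:
        px=np.array(r['xy'])*[512,384]; print(n,r['p'],px,onz(info,px,.04,True))
near=np.hypot(P[...,0]-.628,P[...,1]-.251)<.08
m=near&(d>0)&(P[...,2]>.05)&(P[...,2]<.065)&(im[...,0].astype(int)>im[...,2]+30)
Q=P[m];print(m.sum(),np.median(Q[:,2]),cv2.minAreaRect((Q[:,:2]*1000).astype(np.float32)))
E
```

```text
t 2.05 tcp [0.6286 0.2494 0.1507] f [-0.7176  0.9123 -0.8567] m [ 0.0462  0.0222 -0.0082] open 0.9948421308100469 ydeg 62.37124945244906 z [-0.0005 -0.001  -1.    ]
 dp mm [  1.2598   1.3141 124.6883]
 rot z -0.005737779472498317
drill_plate_grip 0.87 [39.7824 83.0976] [0.4213 0.1066 0.04  ]
drill_plate_grip 0.82 [257.0752 192.3072] [0.6274 0.2505 0.04  ]
2139 0.059004833640367765 ((626.3510131835938, 250.82571411132812), (25.51822853088379, 69.19485473632812), 63.267005920410156)
```

View pics/w1.png

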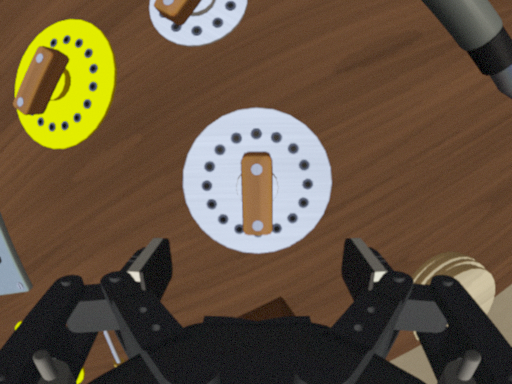

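Request:
{"op": "drive_tool", "data": {"steps": [{"claw": 1,"dp": [1,1,60],"rotation": [0,0,0]},{"claw": 1,"dp": [1.5,1,100],"rotation": [0,0,0]},{"claw": 0.6,"dp": [1.5,1,124],"rotation": [0,0,0]},{"claw": 0.3,"dp": [1.5,1,124],"rotation": [0,0,0]},{"claw": 0,"dp": [1.5,1,124],"rotation": [0,0,0]}], "squeeze": 80}}

```text
time_s: 2.78
tool_pos: [0.6254, 0.2553, 0.03]
tcp_rot: [0.739, 3.052, 0.001]
wrist_force: [-2.9, -5.2, 1.3]
opening: 0.38
```

Request:
{"op": "drive_tool", "data": {"steps": [{"claw": 0,"dp": [0,0,0],"rotation": [0,0,0]},{"claw": 0,"dp": [0,0,0],"rotation": [0,0,0]},{"claw": 0,"dp": [0,0,0],"rotation": [0,0,0]}]}}

```text
time_s: 3.15
tool_pos: [0.6261, 0.2551, 0.0306]
tcp_rot: [0.741, 3.051, 0.003]
wrist_force: [-2.0, 1.6, 6.6]
opening: 0.283
```

```bash
python3 - <<'E'
from h import *
goto([.497,-.188,.12],62.7)
E
```

```text
t 3.15 tcp [0.6261 0.2551 0.0306] f [-1.9903  1.6099  6.626 ] m [-0.2292  0.6467  0.0305] open 0.28265001667694106 ydeg 62.707946320693786 z [ 0.0024  0.0014 -1.    ]
 dp mm [ -88.5779 -452.7685  -90.3394]
 rot z 0.00013868945952575106
```

Request:
{"op": "drive_tool", "data": {"steps": [{"claw": 0,"dp": [0,0,-15],"rotation": [0,0,0]},{"claw": 0,"dp": [0,0,-40],"rotation": [0,0,0]},{"claw": 0,"dp": [0,0,-80],"rotation": [0,0,0]},{"claw": 0,"dp": [0,0,-80],"rotation": [0,0,0]}]}}

```text
time_s: 3.65
tool_pos: [0.6285, 0.2553, 0.1124]
tcp_rot: [0.74, 3.045, 0.007]
wrist_force: [1.1, 1.3, -4.5]
opening: 0.29
```

```bash
python3 - <<'E'
from h import *
goto([.497,-.188,.12],62.7)
im,d,info=look('wrist',0,'w2.png'); P=pts(d,info,True)
# plate in tool frame
s=env.state(); R=Rn.from_rotvec(s['tcp_rot']).as_matrix(); T=(P-s['tool_pos'])@R
m=(d>0)&(np.hypot(T[...,0],T[...,1])<.085)&(abs(T[...,2]-.018)<.012)&(im.min(2)>140)
Q=T[m]; print(m.sum(),'plate top z in tool',np.median(Q[:,2]))
A=np.c_[Q[:,:2],np.ones(len(Q))]; print('tilt fit',np.linalg.lstsq(A,Q[:,2],rcond=None)[0])
print(cv2.minEnclosingCircle((Q[:,:2]*1000).astype(np.float32)))
h=cv2.convexHull((Q[:,:2]*1000).astype(np.float32)); print(cv2.fitEllipse(h))
E
```

```text
t 3.65 tcp [0.6285 0.2553 0.1124] f [ 1.1325  1.3214 -4.5395] m [ 0.0328 -0.0834  0.0296] open 0.290190090502764 ydeg 62.67545325843516 z [ 0.0084  0.0026 -1.    ]
 dp mm [ -86.6774 -454.1458   -9.8809]
 rot z -0.00042842146094273766
22170 plate top z in tool 0.021825812405083096
tilt fit [-0.0012  0.0006  0.0219]
((-5.9621148109436035, -0.3799091577529907), 74.92182922363281)
((-1.0934944152832031, -0.6256773471832275), (138.0124053955078, 148.7908477783203), 179.2870330810547)
```

View pics/w2.png

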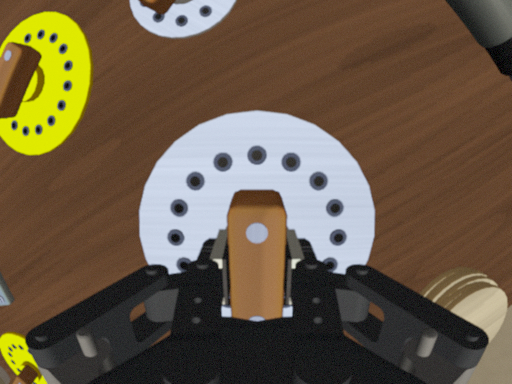

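The plate is held squarely and level, its underside about 30 mm below the TCP. Next, carry it to a point beside the jig so one wrist picture shows both the pin and the plate.

Request:
{"op": "drive_tool", "data": {"steps": [{"claw": 0,"dp": [-17,-55,-6],"rotation": [0.006,0.006,0]},{"claw": 0,"dp": [-34,-110,-12],"rotation": [0.006,0.006,0]},{"claw": 0,"dp": [-51,-165,-18],"rotation": [0.006,0.006,0]},{"claw": 0,"dp": [-68,-220,-20],"rotation": [0.006,0.006,0]},{"claw": 0,"dp": [-85,-270,-20],"rotation": [0.006,0.006,0]}]}}

```text
time_s: 4.32
tool_pos: [0.5744, -0.0262, 0.1259]
tcp_rot: [-0.74, -3.042, 0.008]
wrist_force: [1.2, -0.4, -4.9]
opening: 0.289
```

Request:
{"op": "drive_tool", "data": {"steps": [{"claw": 0,"dp": [0,-20,0],"rotation": [0,0,0]},{"claw": 0,"dp": [0,-30,0],"rotation": [0,0,0]},{"claw": 0,"dp": [0,-30,0],"rotation": [0,0,0]}]}}

```text
time_s: 4.7
tool_pos: [0.5621, -0.0506, 0.1275]
tcp_rot: [-0.74, -3.044, 0.006]
wrist_force: [0.3, -0.2, -5.4]
opening: 0.289
```

```bash
cat >> h.py <<'E'
def plate_fit(im,d,info,s):
    P=pts(d,info,True); R=Rn.from_rotvec(s['tcp_rot']).as_matrix(); T=(P-s['tool_pos'])@R
    m=(d>0)&(np.hypot(T[...,0],T[...,1])<.09)&(abs(T[...,2]-.0218)<.008)
    Q=T[m]*1000; ang=np.arctan2(Q[:,1],Q[:,0]); E=[]
    for a in np.radians(np.arange(-85,86,5)):   # image-upper half (tool +x)
        k=abs(ang-a)<.03
        if k.sum()>5: E.append(Q[k][np.argmax(np.hypot(*Q[k][:,:2].T))])
    E=np.array(E)
    from scipy.optimize import least_squares
    f=least_squares(lambda c:np.hypot(E[:,0]-c[0],E[:,1]-c[1])-75,[0,0],loss='soft_l1')
    f2=least_squares(lambda c:np.hypot(E[:,0]-c[0],E[:,1]-c[1])-c[2],[0,0,75],loss='soft_l1')
    print('plate centre tool mm',f.x,'rms',np.sqrt(np.mean(f.fun**2)),'free r',f2.x,'top z',np.median(Q[:,2]))
    return f.x
E
python3 - <<'E'
from h import *
goto([.497,-.187,.12],62.7)
s=env.state(); im,d,info=look('wrist',0,'w3.png')
goto([.497,-.187,.12],62.7)
plate_fit(im,d,info,s)
for n,z in (('jig_pin_tip',.046),('jig_seat',.03)):
    for r in env.landmark_of('wrist',n)[:2]:
        px=np.array(r['xy'])*[512,384]; print(n,r['p'],px,onz(info,px,z,True),d[int(px[1]),int(px[0])])
P=pts(d,info,True); np.savez('w3.npz',im=im,d=d,P=P)
for cam in ('scene','side'):
    im,d,info=look(cam,0)
    for r in env.landmark_of(cam,'jig_pin_tip')[:1]:
        px=np.array(r['xy'])*[512,384]; print(cam,px,onz(info,px,.046))
E
```

```text
t 4.7 tcp [ 0.5621 -0.0506  0.1275] f [ 0.2725 -0.1542 -5.4342] m [ 0.0548 -0.026   0.0081] open 0.28922839181894366 ydeg 62.68886658881646 z [-0.0097 -0.0015 -1.    ]
 dp mm [  -4.842  -151.0233    8.3746]
 rot z -0.00019431468213131287
t 4.75 tcp [ 0.5627 -0.0502  0.1279] f [ 0.3385  0.0363 -4.5189] m [ 0.0699 -0.0266 -0.0309] open 0.29138618381169334 ydeg 62.73239546640908 z [-0.0088 -0.0015 -1.    ]
 dp mm [  -4.3679 -151.6527    8.652 ]
 rot z 0.0005654075515575071
plate centre tool mm [-6.8049  0.144 ] rms 0.4590847184808562 free r [-5.6085  0.1217 74.0327] top z 21.36612230678104
jig_pin_tip 0.69 [ 86.1184 207.2832] [ 0.4978 -0.19    0.046 ] 0.23538531
jig_seat 0.56 [ 96.9216 203.4048] [ 0.4998 -0.1882  0.03  ] 0.23914468
scene [241.408 158.016] [ 0.4976 -0.1836  0.046 ]
side [286.6176 226.7136] [ 0.4978 -0.1842  0.046 ]
```

View pics/w3.png

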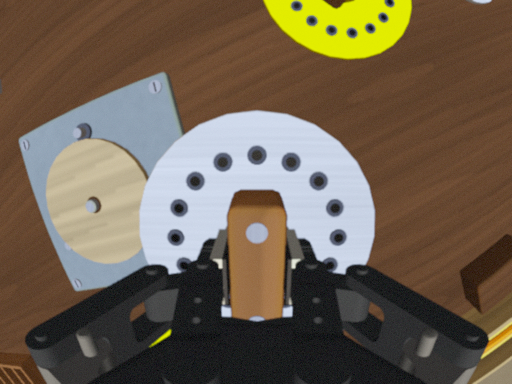

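```bash
python3 - <<'E'
from h import *
s=env.state(); info=env.camera_info('wrist'); R=Rn.from_rotvec(s['tcp_rot']).as_matrix()
Z=np.load('w3.npz'); im=Z['im']
zt=s['tool_pos'][2]-.0216
px=[(257,155),(223,162),(291,162),(196,181),(319,181),(179,208),(335,208),(176,237),(338,237),(184,265),(330,265)]
g=cv2.cvtColor(im,cv2.COLOR_RGB2GRAY)
B=[]
for u,v in px:
    w=255.-g[v-7:v+8,u-7:u+8]; w=np.where(w>120,w,0); yy,xx=np.mgrid[v-7:v+8,u-7:u+8]
    c=((w*xx).sum()/w.sum(),(w*yy).sum()/w.sum()) if v<250 else (u,v)
    B.append(R.T@(onz(info,c,zt,True)-s['tool_pos'])*1000)
B=np.array(B); k=np.array([0,1,-1,2,-2,3,-3,4,-4,5,-5])*np.pi/8*1
# left is -y
from scipy.optimize import least_squares
f=least_squares(lambda p:np.r_[p[0]+p[2]*np.cos(k+p[3])-B[:,0],p[1]-p[2]*np.sin(k+p[3])-B[:,1]],[-6,0,55,0],loss='soft_l1'); print('bush centre',f.x,'res',np.abs(f.fun).max()); print('pm90 x',B[7:9])
# pin
sub=im[185:225,70:120].astype(int); sat=sub.max(2)-sub.min(2)
m=(sat<28); m=cv2.connectedComponentsWithStats(m.astype(np.uint8)); 
for st,c in zip(m[2],m[3]):
    if 20<st[4]<400: print(st,c+[70,185])
for p in ((89,205),(91,205)): print(p,onz(info,p,.046,True))
cv2.imwrite('pics/pin.png',cv2.resize(im[170:240,50:150],(800,560),interpolation=0)[:,:,::-1])
E
```

```text
bush centre [-6.3471 -0.3586 50.1533  0.0017] res 0.3031898147120913
pm90 x [[ -6.2605 -50.577   21.8583]
 [ -5.9751  49.5043  21.2785]]
[ 15  14  14  14 122] [ 92.2377 204.959 ]
(89, 205) [ 0.4983 -0.1867  0.046 ]
(91, 205) [ 0.4993 -0.1847  0.046 ]
```

View pics/pin.png

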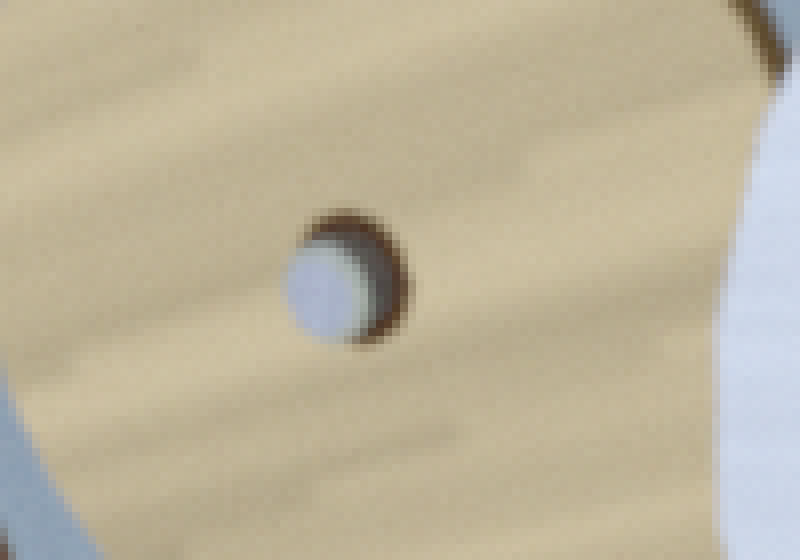

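The pin tip disc centre is at about (90,206) in the wrist picture, which gives roughly (0.4987,-0.186). The plate centre sits at (-6.3,-0.3) mm in the tool frame. I'll aim 10 mm off along tool +y and come down from above.

Request:
{"op": "drive_tool", "data": {"steps": [{"claw": 0,"dp": [0,-45,5],"rotation": [-0.006,-0.008,0]},{"claw": 0,"dp": [0,-95,12],"rotation": [-0.006,-0.008,0]},{"claw": 0,"dp": [0,-130,28],"rotation": [-0.006,-0.008,0]},{"claw": 0,"dp": [0,-139,28],"rotation": [-0.006,-0.008,0]},{"claw": 0,"dp": [0,-139,28],"rotation": [-0.006,-0.008,0]}]}}

```text
time_s: 5.68
tool_pos: [0.4993, -0.1749, 0.1016]
tcp_rot: [0.742, 3.05, 0.0]
wrist_force: [0.4, 0.2, -3.4]
opening: 0.289
```

Request:
{"op": "drive_tool", "data": {"steps": [{"claw": 0,"dp": [0,0,0],"rotation": [0,0,0]},{"claw": 0,"dp": [0,0,0],"rotation": [0,0,0]}]}}

```text
time_s: 5.92
tool_pos: [0.4998, -0.1741, 0.1018]
tcp_rot: [0.739, 3.05, -0.001]
wrist_force: [-0.1, 0.0, -4.7]
opening: 0.291
```

```bash
python3 - <<'E'
from h import *
goto([.498,-.174,.08],62.7)
s=env.state(); im,d,info=look('wrist',0); plate_fit(im,d,info,s); goto([.498,-.174,.08],62.7)
E
```

```text
t 5.925 tcp [ 0.4998 -0.1741  0.1018] f [-0.1113  0.0024 -4.6595] m [ 0.0155 -0.0001  0.0189] open 0.29114844709073007 ydeg 62.771255139468074 z [ 0.0029 -0.0011 -1.    ]
 dp mm [ 1.7451 -0.7476 21.8363]
 rot z 0.0012436367926854865
plate centre tool mm [-6.2622 -0.6071] rms 0.4519459404376877 free r [-5.1112 -0.5972 74.0678] top z 21.80573567785907
t 5.975 tcp [ 0.4996 -0.1741  0.1017] f [ 0.0675  0.0242 -4.1654] m [-0.0361  0.0624 -0.0101] open 0.2858223273429542 ydeg 62.76569843919678 z [ 0.0025 -0.0011 -1.    ]
 dp mm [ 1.5627 -0.6463 21.6977]
 rot z 0.0011466540774051036
```

Request:
{"op": "drive_tool", "data": {"steps": [{"claw": 0,"dp": [1,-0.5,10],"rotation": [0,0,0]},{"claw": 0,"dp": [1.6,-0.5,18],"rotation": [0,0,0]},{"claw": 0,"dp": [1.6,-0.5,22],"rotation": [0,0,0]},{"claw": 0,"dp": [1.6,-0.5,22],"rotation": [0,0,0]},{"claw": 0,"dp": [1.6,-0.5,22],"rotation": [0,0,0]}]}}

```text
time_s: 6.6
tool_pos: [0.4975, -0.1747, 0.0794]
tcp_rot: [0.742, 3.05, -0.001]
wrist_force: [-0.7, -0.6, -5.0]
opening: 0.288
```

Request:
{"op": "drive_tool", "data": {"steps": [{"claw": 0,"dp": [0,0,1],"rotation": [0,0,0]},{"claw": 0,"dp": [0,0,2],"rotation": [0,0,0]},{"claw": 0,"dp": [0,0,2],"rotation": [0,0,0]}]}}

```text
time_s: 6.98
tool_pos: [0.4973, -0.1745, 0.0773]
tcp_rot: [0.741, 3.051, -0.001]
wrist_force: [0.2, 0.2, -4.0]
opening: 0.289
```

Request:
{"op": "drive_tool", "data": {"steps": [{"claw": 0,"dp": [0,0,0.5],"rotation": [0,0,0]},{"claw": 0,"dp": [0,0,1],"rotation": [0,0,0]},{"claw": 0,"dp": [0,0,1],"rotation": [0,0,0]}]}}

```text
time_s: 7.35
tool_pos: [0.4974, -0.1746, 0.0766]
tcp_rot: [0.741, 3.051, -0.001]
wrist_force: [-0.7, 0.0, -2.2]
opening: 0.292
```

Request:
{"op": "drive_tool", "data": {"steps": [{"claw": 0,"dp": [0,0,0.5],"rotation": [0,0,0]},{"claw": 0,"dp": [0,0,0.8],"rotation": [0,0,0]},{"claw": 0,"dp": [0,0,0.8],"rotation": [0,0,0]}]}}

```text
time_s: 7.72
tool_pos: [0.4975, -0.1746, 0.0764]
tcp_rot: [0.741, 3.05, -0.001]
wrist_force: [-2.5, 0.7, 4.3]
opening: 0.288
```

Contact: the underside is at about 0.046, on the pin tip. I'll ease off slightly and slide.

Request:
{"op": "drive_tool", "data": {"steps": [{"claw": 0,"dp": [0,-1.2,-0.3],"rotation": [0,0,0]},{"claw": 0,"dp": [0,-2.4,-0.3],"rotation": [0,0,0]},{"claw": 0,"dp": [0,-3.6,-0.3],"rotation": [0,0,0]},{"claw": 0,"dp": [0,-4.8,-0.3],"rotation": [0,0,0]},{"claw": 0,"dp": [0,-6,-0.3],"rotation": [0,0,0]}]}}

```text
time_s: 8.35
tool_pos: [0.4958, -0.18, 0.0762]
tcp_rot: [0.74, 3.049, -0.0]
wrist_force: [1.7, 3.5, 0.6]
opening: 0.289
```

Request:
{"op": "drive_tool", "data": {"steps": [{"claw": 0,"dp": [0,-0.8,0],"rotation": [0,0,0]},{"claw": 0,"dp": [0,-1.6,0],"rotation": [0,0,0]}]}}

```text
time_s: 8.6
tool_pos: [0.4924, -0.1817, 0.0746]
tcp_rot: [-0.743, -3.052, 0.003]
wrist_force: [0.8, 0.4, -4.5]
opening: 0.29
```

It dropped: z fell below tip height and the contact force vanished. Lowering gently while watching the side forces.

Request:
{"op": "drive_tool", "data": {"steps": [{"claw": 0,"dp": [0,-0.3,0.5],"rotation": [0,0,0]},{"claw": 0,"dp": [0,-0.6,1],"rotation": [0,0,0]},{"claw": 0,"dp": [0,-0.6,2],"rotation": [0,0,0]},{"claw": 0,"dp": [0,-0.6,2],"rotation": [0,0,0]}]}}

```text
time_s: 9.1
tool_pos: [0.4934, -0.1818, 0.0736]
tcp_rot: [0.742, 3.051, -0.001]
wrist_force: [0.5, 0.7, -4.7]
opening: 0.286
```

```bash
python3 - <<'E'
from h import *
goto([.4932,-.1828,.06],62.7)
E
```

```text
t 9.1 tcp [ 0.4934 -0.1818  0.0736] f [ 0.5385  0.7189 -4.6567] m [-0.0036 -0.0033  0.0177] open 0.28631375559317634 ydeg 62.6802428275281 z [ 0.0014 -0.0009 -1.    ]
 dp mm [-0.281  -0.9964 13.6435]
 rot z -0.00034482771051926096
```

Request:
{"op": "drive_tool", "data": {"steps": [{"claw": 0,"dp": [0,-0.3,1],"rotation": [0,0,0]},{"claw": 0,"dp": [0,-0.3,2],"rotation": [0,0,0]},{"claw": 0,"dp": [0,-0.3,3.5],"rotation": [0,0,0]},{"claw": 0,"dp": [0,-0.3,5],"rotation": [0,0,0]},{"claw": 0,"dp": [0,-0.3,5],"rotation": [0,0,0]}]}}

```text
time_s: 9.72
tool_pos: [0.4934, -0.1821, 0.0687]
tcp_rot: [0.741, 3.051, -0.001]
wrist_force: [0.0, -0.0, -4.4]
opening: 0.284
```

Request:
{"op": "drive_tool", "data": {"steps": [{"claw": 0,"dp": [0,0,1.5],"rotation": [0,0,0]},{"claw": 0,"dp": [0,0,3],"rotation": [0,0,0]},{"claw": 0,"dp": [0,0,3],"rotation": [0,0,0]}]}}

```text
time_s: 10.1
tool_pos: [0.4935, -0.1821, 0.0664]
tcp_rot: [0.741, 3.051, -0.001]
wrist_force: [-2.8, 1.7, 4.5]
opening: 0.291
```

```bash
python3 - <<'E'
from h import *
goto([.4932,-.1828,.06],62.7)
E
```

```text
t 10.1 tcp [ 0.4935 -0.1821  0.0664] f [-2.8103  1.7309  4.4516] m [0.3184 0.6316 0.0123] open 0.2913963504891986 ydeg 62.682099073074156 z [ 0.002  -0.0011 -1.    ]
 dp mm [-0.0087 -0.7279  6.3736]
 rot z -0.00031243011401494076
```

Request:
{"op": "drive_tool", "data": {"steps": [{"claw": 0,"dp": [0.3,0,2],"rotation": [0,0,0]},{"claw": 0,"dp": [0.5,0,4],"rotation": [0,0,0]},{"claw": 0,"dp": [0.5,0,5.5],"rotation": [0,0,0]},{"claw": 0,"dp": [0.5,0,5.5],"rotation": [0,0,0]},{"claw": 0,"dp": [0.5,0,5.5],"rotation": [0,0,0]}], "squeeze": 110}}

```text
time_s: 10.72
tool_pos: [0.4935, -0.1821, 0.0612]
tcp_rot: [0.741, 3.05, -0.001]
wrist_force: [-3.4, 2.1, 8.3]
opening: 0.283
```

```bash
python3 - <<'E'
from h import *
goto([.4932,-.1828,.06],62.7)
E
```

```text
t 10.725 tcp [ 0.4935 -0.1821  0.0612] f [-3.3628  2.1002  8.2948] m [ 0.3879  0.7667 -0.0232] open 0.2825863988806716 ydeg 62.68488070185176 z [ 0.0028 -0.0015 -1.    ]
 dp mm [-0.0168 -0.7639  1.2334]
 rot z -0.00026388153327763596
```

Request:
{"op": "drive_tool", "data": {"steps": [{"claw": 0,"dp": [0,0,1],"rotation": [0,0,0]},{"claw": 0,"dp": [0,0,2],"rotation": [0,0,0]},{"claw": 0,"dp": [0,0,2],"rotation": [0,0,0]},{"claw": 0,"dp": [0,0,2],"rotation": [0,0,0]}]}}

```text
time_s: 11.22
tool_pos: [0.4935, -0.1821, 0.0606]
tcp_rot: [0.741, 3.05, -0.001]
wrist_force: [-6.4, 2.6, 17.1]
opening: 0.285
```

Request:
{"op": "drive_tool", "data": {"steps": [{"claw": 0,"dp": [0,0,0.5],"rotation": [0,0,0]},{"claw": 0,"dp": [0,0,0.5],"rotation": [0,0,0]},{"claw": 0,"dp": [0,0,0.5],"rotation": [0,0,0]}]}}

```text
time_s: 11.6
tool_pos: [0.4936, -0.1821, 0.0606]
tcp_rot: [0.741, 3.05, -0.001]
wrist_force: [-7.8, 3.1, 19.5]
opening: 0.283
```

```bash
python3 - <<'E'
from h import *
goto([.4932,-.1828,.06],62.7)
E
```

```text
t 11.6 tcp [ 0.4936 -0.1821  0.0606] f [-7.8041  3.1101 19.5189] m [0.7556 1.6643 0.0083] open 0.282879005178716 ydeg 62.68409828901366 z [ 0.0029 -0.0017 -1.    ]
 dp mm [ 0.0114 -0.7536  0.5888]
 rot z -0.0002775372134122107
```

Request:
{"op": "drive_tool", "data": {"steps": [{"claw": 0,"dp": [0.8,0,0.3],"rotation": [0,0,0]},{"claw": 0,"dp": [0.8,0,0.6],"rotation": [0,0,0]},{"claw": 0,"dp": [0.8,0,0.6],"rotation": [0,0,0]},{"claw": 0,"dp": [0.8,0,0.6],"rotation": [0,0,0]}]}}

```text
time_s: 12.1
tool_pos: [0.4936, -0.1821, 0.0606]
tcp_rot: [0.741, 3.048, -0.002]
wrist_force: [-8.1, 4.0, 22.6]
opening: 0.287
```

```bash
python3 - <<'E'
from h import *
goto([.4932,-.1828,.06],62.7)
s=env.state(); im,d,info=look('wrist',0); plate_fit(im,d,info,s)
P=pts(d,info,True); m=(d>0)&(np.hypot(P[...,0]-.498,P[...,1]+.186)<.07)&(abs(P[...,2]-.038)<.008)&(im.min(2)>140); Q=P[m]
print('plate top fit',np.linalg.lstsq(np.c_[Q[:,:2]-[.498,-.186],np.ones(len(Q))],Q[:,2],rcond=None)[0])
a,_,_=look('side',0); b,_,_=look('scene',0)
c=[cv2.resize(a[170:290,210:370],(400,300),interpolation=3),cv2.resize(b[100:220,170:330],(400,300),interpolation=3)]
cv2.imwrite('pics/fin.png',np.hstack(c)[:,:,::-1])
goto([.4932,-.1828,.06],62.7)
E
```

```text
t 12.1 tcp [ 0.4936 -0.1821  0.0606] f [-8.0727  3.996  22.5695] m [0.7898 1.6894 0.022 ] open 0.2867372352892184 ydeg 62.68747156152827 z [ 0.0042 -0.0023 -1.    ]
 dp mm [ 0.0173 -0.7572  0.5578]
 rot z -0.00021866250146527154
plate centre tool mm [-6.3039 -0.5423] rms 0.5081157058221923 free r [-4.8911 -0.5361 73.8578] top z 21.642742553129427
plate top fit [ 0.0002 -0.0009  0.0388]
t 12.25 tcp [ 0.4936 -0.1822  0.0606] f [-7.066   4.1127 23.4404] m [ 0.8609  1.7054 -0.0112] open 0.2823693525328726 ydeg 62.68488152707815 z [ 0.0043 -0.0024 -1.    ]
 dp mm [ 0.0265 -0.719   0.5933]
 rot z -0.0002638671303599883
```

View pics/fin.png

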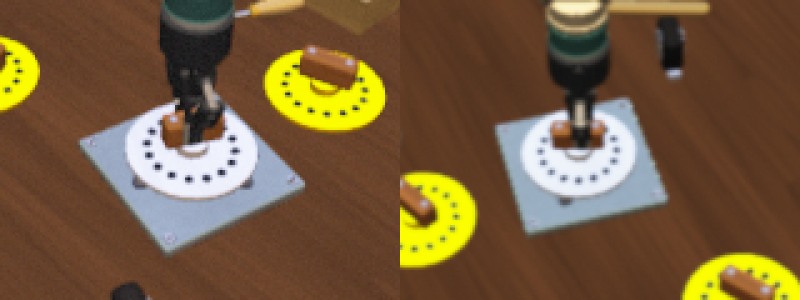

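The plate is home: it travelled 16 mm from the tip to a hard stop, its top is at about 0.038 and it is level. The tool leans 0.25° from pressing off-centre, so I'll trim that out and keep pressing.

Request:
{"op": "drive_tool", "data": {"steps": [{"claw": 0,"dp": [-0.4,0,0],"rotation": [0,0.004,0]},{"claw": 0,"dp": [-0.8,0,0.3],"rotation": [0,0.008,0]},{"claw": 0,"dp": [-0.8,0,0.3],"rotation": [0,0.008,0]},{"claw": 0,"dp": [-0.8,0,0.3],"rotation": [0,0.008,0]}]}}

```text
time_s: 12.75
tool_pos: [0.4935, -0.1821, 0.0605]
tcp_rot: [-0.741, -3.048, -0.001]
wrist_force: [-10.6, 5.2, 27.0]
opening: 0.278
```

```bash
python3 - <<'E'
from h import *
goto([.4932,-.1828,.06],62.7)
E
```

```text
t 12.75 tcp [ 0.4935 -0.1821  0.0605] f [-10.5567   5.1529  26.9583] m [ 0.8389  1.8599 -0.0187] open 0.27838316269622515 ydeg 62.689332634668894 z [-0.0042  0.0019 -1.    ]
 dp mm [-0.0842 -0.7556  0.5464]
 rot z -0.0001861806475408253
```

Request:
{"op": "drive_tool", "data": {"steps": [{"claw": 0,"dp": [0.3,0,-0.3],"rotation": [0,-0.004,0]},{"claw": 0,"dp": [0.3,0,-0.3],"rotation": [0,-0.004,0]},{"claw": 0,"dp": [0.3,0,-0.3],"rotation": [0,-0.004,0]},{"claw": 0,"dp": [0.3,0,-0.3],"rotation": [0,-0.004,0]}]}}

```text
time_s: 13.25
tool_pos: [0.4935, -0.1821, 0.0605]
tcp_rot: [-0.742, -3.053, 0.0]
wrist_force: [-9.2, 4.9, 23.9]
opening: 0.284
```

```bash
python3 - <<'E'
from h import *
goto([.4932,-.1828,.06],62.7)
im,d,info=look('wrist',0); P=pts(d,info,True); m=(d>0)&(np.hypot(P[...,0]-.498,P[...,1]+.186)<.07)&(abs(P[...,2]-.038)<.008)&(im.min(2)>140); Q=P[m]
print('plate top fit',np.linalg.lstsq(np.c_[Q[:,:2]-[.498,-.186],np.ones(len(Q))],Q[:,2],rcond=None)[0])
E
```

```text
t 13.25 tcp [ 0.4935 -0.1821  0.0605] f [-9.1502  4.8943 23.8765] m [ 0.7926  1.7239 -0.0455] open 0.2839097444179576 ydeg 62.68784844013202 z [-0.0002 -0.0001 -1.    ]
 dp mm [-0.0567 -0.759   0.5355]
 rot z -0.0002120847289495941
plate top fit [-0.0003 -0.0007  0.0387]
```

The tool is now level, pressing with about 24 N, and the plate is steady on the hard stop. Handing in.

```bash
python3 -c "
from h import *
print(env.job_done()); goto([.4932,-.1828,.06])"
```

```text
the job is handed in; nothing more can be done
None
the job is handed in; nothing more can be done
```

The large drill plate is on the jig pin and held pressed down on its rest buttons. I handed the job in at about 13.3 s, with the gripper still holding the plate.

**What I did:** I took the white 16-bush plate by its grip bar and left the small plate and the yellow look-alikes alone. I lowered it level until it touched the pin tip about 1 cm off centre (contact at TCP z 0.0765), then slid it across at light force until it dropped on. I then pressed it down against the spring.

**Last checks:**
- **Seating:** the plate came to a hard stop at TCP z 0.0605, 16 mm below the tip contact. That matches the 46 to 30 mm expected.
- **Level:** the tool was level. The plate's top fitted as flat, within 0.05°, at 38.7 mm; the nominal height is 38 mm, so the difference is within calibration.
- **Force:** the wrist read about 24 N upward, on top of the plate's own 4.5 N weight, so it pushes well past the spring's 13.5 N.

**What was less clean:**
- About 10 N of sideways force stayed on the pin, and shifting the tool by 0.8 mm did not remove it.
- One tilt trim went too far, and I corrected it.
- I did not see each rest button making contact. I infer that from the hard stop and the level fit.

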